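Sweep the walnut shells into the chopping station's waste tray

TASK

The chopping station's waste tray is only ajar: draw it out to its stop with the fingertips, sweep the four walnut half shells with the fingertips along the board and off its open end so that they drop into the tray, then push the tray fully home under the board. The shells are only pushed, never pinched or picked up, and the garlic bulb on the board and everything else on the worktop stay where they are.

Things in the scene. Friction and masses are not known exactly. Their poses are not given: they have to be found in the camera images.
- station: fixed chopping station of pale wood, 190 mm (its x) by 300 mm (its y); board top 70 mm above the worktop, board 18 mm thick on side rails 16 mm thick. A rim 10 mm wide and 9 mm high runs round three sides; the end towards its own -y (robot's right) has none. Origin: centre of its underside, on the worktop; x points away from the robot, y along its length to the closed end, z up
- board_end (a point): middle of the top edge of the board's open end, 70 mm above the worktop: at (0, -150, 70) mm in the station's frame
- tray_origin (a point): frame of the steel waste tray, open on top, sliding along y under the board between the rails. Axes parallel to the station's; origin = the station's when shut. In its frame the inside spans x -73 to 73, y -147 to 117 mm, floor z 7, side walls up to z 43. Its -y end is a 3 mm steel wall (up to z 35, inner face y -147) backed by the wooden front
- tray_front (a point): centre of the outer face of the tray's upright wooden front (tray frame y -164), 25 mm above the worktop; moves with the tray. The front is 190 mm wide, 14 mm thick (y -150 to -164), 50 mm high, with a finger notch 64 mm wide in its middle where it is only 38 mm high
- tray (a joint): how far the tray is drawn out (m): 0 = fully home, front against the ends of the rails; 0.11 = out to its stop, with a 107 mm opening between the board's end and the tray's end wall. It opens towards the station's -y, with 1.5 N friction and light damping (5 N s/m), stays where it is left, and starts ajar (0.05 to 0.065)
- shell_1: half a walnut shell, brown and furrowed, lying dome up on the board; 38 x 33 mm, 18 mm high, hollow look but solid, 10 to 16 g; origin at the centre of its flat underside, z up through the dome; it slides when pushed at its foot
- shell_2: half a walnut shell, brown and furrowed, lying dome up on the board; 38 x 33 mm, 18 mm high, hollow look but solid, 10 to 16 g; origin at the centre of its flat underside, z up through the dome; it slides when pushed at its foot
- shell_3: half a walnut shell, brown and furrowed, lying dome up on the board; 38 x 33 mm, 18 mm high, hollow look but solid, 10 to 16 g; origin at the centre of its flat underside, z up through the dome; it slides when pushed at its foot
- shell_4: half a walnut shell, brown and furrowed, lying dome up on the board; 38 x 33 mm, 18 mm high, hollow look but solid, 10 to 16 g; origin at the centre of its flat underside, z up through the dome; it slides when pushed at its foot
- garlic: garlic bulb, 56 mm across and high, 34 g, standing on the board among the shells, towards its closed end; not to be moved; origin at the centre of its underside
- salt_shaker: salt shaker, 44 mm across, 90 mm high, loose on the worktop behind the station; origin at the centre of its underside
- mug: mug with handle, 86 x 122 mm, 90 mm high, loose on the worktop to the right; origin at the centre of its underside
- onion: onion, about 84 mm, loose on the worktop to the right; origin at the centre of its underside
- lemon: lemon, 77 x 51 mm, loose on the worktop to the right; origin at the centre of its underside
- jar_mustard: round jar with a black lid, 65 mm across, 94 mm high, loose on the worktop behind the station; origin at the centre of its underside

How it is judged (in metres and radians):
On the way, in this order (a step that is already met when the one before it is completed fails the run):
1. the tray is drawn out to its stop (more than 100 mm of 110) while the shells are still on the board (value of joint tray above 0.1 m and height (world z) of each of shell_1, shell_2, shell_3, shell_4 above 0.06 m), for 0.2 s.
2. all four shells lie in the drawn-out tray (open more than 70 mm) (value of joint tray above 0.07 m and x of shell_1 in the frame of tray_origin between -0.075 and 0.075 m and y of shell_1 in the frame of tray_origin between -0.15 and 0.12 m and z of each of shell_1, shell_2, shell_3, shell_4 in the frame of tray_origin below 0.05 m and x of shell_2 in the frame of tray_origin between -0.075 and 0.075 m and y of shell_2 in the frame of tray_origin between -0.15 and 0.12 m and x of shell_3 in the frame of tray_origin between -0.075 and 0.075 m and y of shell_3 in the frame of tray_origin between -0.15 and 0.12 m and x of shell_4 in the frame of tray_origin between -0.075 and 0.075 m and y of shell_4 in the frame of tray_origin between -0.15 and 0.12 m), for 0.2 s.
At the end, for the whole second after the job is handed in: The tray is home within 6 mm, all four shells lie inside it, either way up, and the garlic bulb, salt shaker, mug, onion, lemon and mustard jar stand within 25 mm of where they were (value of joint tray below 0.006 m and x of shell_1 in the frame of tray_origin between -0.075 and 0.075 m and y of shell_1 in the frame of tray_origin between -0.15 and 0.12 m and z of each of shell_1, shell_2, shell_3, shell_4 in the frame of tray_origin below 0.05 m and x of shell_2 in the frame of tray_origin between -0.075 and 0.075 m and y of shell_2 in the frame of tray_origin between -0.15 and 0.12 m and x of shell_3 in the frame of tray_origin between -0.075 and 0.075 m and y of shell_3 in the frame of tray_origin between -0.15 and 0.12 m and x of shell_4 in the frame of tray_origin between -0.075 and 0.075 m and y of shell_4 in the frame of tray_origin between -0.15 and 0.12 m and distance of each of garlic, salt_shaker, mug, onion, lemon, jar_mustard from where it was at the start of the episode below 0.025 m); the robot touches nothing.
It fails at once if a walnut shell is lifted more than 30 mm above the board (height (world z) of any of shell_1, shell_2, shell_3, shell_4 above 0.1 m).
It fails at once if a walnut shell is squeezed between the fingers or pressed hard (over 25 N) (contact force between the fingers and shell_1 above 25 N or contact force between the fingers and shell_2 above 25 N or contact force between the fingers and shell_3 above 25 N or contact force between the fingers and shell_4 above 25 N).
It fails at once if the garlic bulb is moved more than 25 mm (distance of garlic from where it was at the start of the episode above 0.025 m).
It fails at once if another loose thing on the worktop is moved more than 25 mm (distance of any of salt_shaker, mug, onion, lemon, jar_mustard from where it was at the start of the episode above 0.025 m).
It also fails if it takes over 72 s, if anything falls off the work surface, if the arm or the gripper's body presses on something with over 40 N, if the wrist force passes 120 N, or if a joint passes its speed limit or range.

ROBOT

A 6-joint arm with a two-finger parallel gripper is mounted at the origin on a cart in front of the work surface, level with it; the furniture and walls round the work are solid. World frame = base frame: x ahead of the robot, y to its left, z up, the work surface at z = 0. Lengths are in mm, angles in rad, forces in N, time in s.
With the tool pointing down it reaches from about 400 to 925 mm from the base axis. Payload 12.5 kg.
Tool frame: the origin (TCP) lies midway between the tips of the shut fingers; the grasp point (between the pads) lies 19 mm behind it (env.pinch_z is the z of the grasp point in the tool frame, in mm); z points along the fingers, y is the line along which they close (so a half turn about z gives the same grasp; the last joint's range is limited). The gripper opens to 95 mm and grips with 3 to 60 N. Pads are 20 mm wide; open, the fingers measure 119 mm over their backs; the gripper's body (75 mm by 180 mm) begins 59 mm behind the grasp point.
Start: joints at [-1.392, 0.491, 1.559, -0, 1.092, -0.106], TCP at [175.626, -599.835, 214.661] pointing down, gripper open.
Joint ranges: [-3.1, 3.1], [-0.84, 2.19], [0.05, 2.79], [-1.13, 4.28], [0.06, 2.93], [-2.69, 2.69]. Speed limits (rad/s): [2.22, 2.22, 2.79, 3.14, 3.14, 3.14].

INTERFACE

Orientations are given as [roll, pitch, yaw] about the fixed x, y, z axes, in that order (R = Rz(yaw) Ry(pitch) Rx(roll)).
In Python, from cell import env, eyes gives the robot as it stands.
- The arm moves only by the shell command python3 -m inch 'ROWS'. ROWS is JSON, a list of rows, each a list of 3 entries, a list of its own where there are three numbers: the shift along the tool's x, y, z in units of 60 mm (1.0 is 60 mm), then the turn about the tool's z in units of 5 degrees (1.0 is 5 degrees), then the closure, from -1 (fully open) to 1 (shut). In form: [[[tx, ty, tz], turn, claw], ...]. A call has exactly 10 rows; each row shifts and turns the commanded pose from where the row before left it, along the tool's axes as they then stand; what a row does not reach is not made up. A row lasts 1/8 s, in which the tool goes at most 62.5 mm and 10.7 degrees, less where a joint would pass 70% of its speed; a pose out of reach is approached as far as the arm can. A call is refused whole if a number of a shift passes 1 or a number of a turn 1, either way. A call with a gripper value outside its range is refused whole. The fingers move at their own pace and stop on an object; the grip force is fixed at half the most. Time passes only in rows, so rows that do not move let the fingers close, or fill a call up. It gives the time, the measured TCP pose, the force, the opening and the grip force at its end, in the units of the state.
- env.state(): the state, without advancing time (a new reading comes with each control period).
- eyes.read_camera(name): name is "scene" or "top"; returns a dict with "pixels" (420x560x3 uint8, red, green, blue), "fx", "fy", "cx", "cy" (pixels), "extrinsics" (4x4, takes a point from world to camera coordinates). Camera axes: x right, y down, z forward; pixel columns grow to the right and rows downward; lengths in mm; the calibration is good to about 2 mm. A picture is of the moment at which its call begins. There is no depth.
- env.job_done(): hands the job in; it is judged then, once.
Trained networks look in a picture, given as the dict that the camera call returned (one of the last four; its "shot" number tells which), for a name from the list of things; names that differ only in an ending like _2 or _b are one class to them, and where a whole thing is asked for, a point or a joint stands for the part that bears it (a point fixed in the world has none). Each returns a list of dicts, best first, with "score" (0 to 1); they miss things now and then, are a little off and sometimes report something else, mostly with a low value. They report only what shows in the picture. A call takes as long as a camera call.
- eyes.boxes_of(name, picture): "centre" ([row, column] in pixels, amid what is visible of it).
- eyes.cut_out(name, picture): "mask" (420x560 bool, what is visible of it) and "centre" ([row, column] in pixels, amid what is visible of it).
- eyes.spot_point(name, picture): "centre" ([row, column] in pixels: a listed point, or the origin of a listed thing).
The state is a dict: "t": time; "joints": joint angles; "qvel": joint speeds; "tau": joint torques, N m; "eef_pos": TCP position; "tcp_rot": TCP orientation; "ft_force": force on the tool from outside, world axes, zero at the start; "moment": the same for the moment, N m; "opening": opening from 0.0 (shut) to 1.0 (fully open); "grip_force": force on a finger pad.
Only numpy, scipy, OpenCV 4.12 (cv2) and the standard library are available. Lean on these libraries where they do the work, as an engineer would, in place of code of your own. Each camera call takes 0.05 s, during which the arm holds its last target. There are 200 camera calls.

## Working session

There is one attempt and no reset: what is moved stays moved. The work goes in short steps, Python scripts to look and compute and a shell command to move; the robot and the scene stay as the last step left them, time stands still between calls to the robot, and variables do not carry over. Pictures are saved under pics/ and viewed, at most 14 in all, crops included, and the job is handed in when it is done.

```bash
mkdir -p pics; ls; cat > h.py <<'E'
import numpy as np, cv2
from cell import env, eyes
def ray(p,rc,z):
    E=np.array(p["extrinsics"]);R=E[:3,:3];t=E[:3,3];o=-R.T@t
    d=R.T@np.array([(rc[1]-p["cx"])/p["fx"],(rc[0]-p["cy"])/p["fy"],1])
    return o+d*(z-o[2])/d[2]
def proj(p,X):
    E=np.array(p["extrinsics"]);c=E[:3,:3]@np.array(X)+E[:3,3]
    return [p["fy"]*c[1]/c[2]+p["cy"],p["fx"]*c[0]/c[2]+p["cx"]]
def save(p,n,crop=None,s=1):
    im=p["pixels"][...,::-1]
    if crop: im=im[crop[0]:crop[1],crop[2]:crop[3]]
    cv2.imwrite("pics/"+n,cv2.resize(im,None,fx=s,fy=s))
E
cat > look.py <<'E'
from h import *
Z=dict(board_end=70,tray_origin=0,tray_front=25,shell_1=70,garlic=70,salt_shaker=0,mug=0,onion=0,lemon=0,jar_mustard=0,station=0)
np.set_printoptions(precision=1,suppress=True)
import sys
for c in ("top","scene"):
    p=eyes.read_camera(c); save(p,sys.argv[1]+c+".png")
    for n in Z:
        if len(sys.argv)>2 and n not in sys.argv[2:]: continue
        print(c,n,[(round(d["score"],2),np.round(d["centre"]),ray(p,d["centre"],Z[n])[:2]) for d in eyes.spot_point(n,p)[:5]])
s=env.state();print(s["t"],s["eef_pos"],s["tcp_rot"],s["ft_force"],s["opening"])
E
python3 look.py a
```

```text
pics
top board_end [(0.96, array([204., 235.]), array([563.1,  44.8])), (0.5, array([159., 165.]), array([688.4, 251.4])), (0.32, array([205., 368.]), array([ 568.6, -333.2]))]
top tray_origin [(0.65, array([159., 166.]), array([706.4, 266.1]))]
top tray_front [(0.7, array([202., 261.]), array([578.6, -27.1])), (0.23, array([207., 200.]), array([558.6, 152.3]))]
top shell_1 [(0.68, array([224., 205.]), array([504.5, 129.2])), (0.66, array([233., 230.]), array([482.1,  57.9])), (0.53, array([266., 180.]), array([387.2, 192.5])), (0.49, array([208., 198.]), array([549.3, 148.8]))]
top garlic [(0.53, array([233., 158.]), array([476.9, 260.2]))]
top salt_shaker [(0.55, array([158., 163.]), array([707.8, 274.7]))]
top mug [(0.84, array([209., 367.]), array([ 566.3, -347.9]))]
top onion [(0.68, array([257., 382.]), array([ 422.5, -390.2]))]
top lemon [(0.86, array([210., 399.]), array([ 564.4, -443.4]))]
top jar_mustard [(0.72, array([162., 144.]), array([694.9, 333.1]))]
top station [(0.9, array([234., 196.]), array([478.9, 165.1]))]
scene board_end [(0.83, array([229., 264.]), array([556
[... 284 characters left out ...]
ray([186., 335.]), array([ 516.7, -260.1])), (0.43, array([256., 254.]), array([506.2, 127.9]))]
scene garlic [(0.6, array([290., 227.]), array([482.3, 256.5]))]
scene salt_shaker [(0.97, array([275., 164.]), array([699.5, 268.7]))]
scene mug [(0.58, array([184., 333.]), array([ 582.3, -360.3]))]
scene onion [(0.59, array([198., 381.]), array([ 419.1, -385.2])), (0.24, array([289., 144.]), array([701.9, 331.6]))]
scene lemon [(0.62, array([172., 356.]), array([ 560.3, -469.9]))]
scene jar_mustard [(0.64, array([289., 143.]), array([703.8, 333.5]))]
scene station [(0.95, array([284., 252.]), array([493.8, 155.7]))]
1.2 [ 175.6 -599.8  214.6] [ 3.1 -0.   0.3] [-0.   0.3 -0.1] 1.000031695114635
```

```bash
python3 - <<'E'
import cv2
im=cv2.imread('pics/atop.png');cv2.imwrite('pics/atopc.png',cv2.resize(im[130:310,110:310],None,fx=3.3,fy=3.3,interpolation=2))
E
```

```text
(no output)
```

View pics/atopc.png

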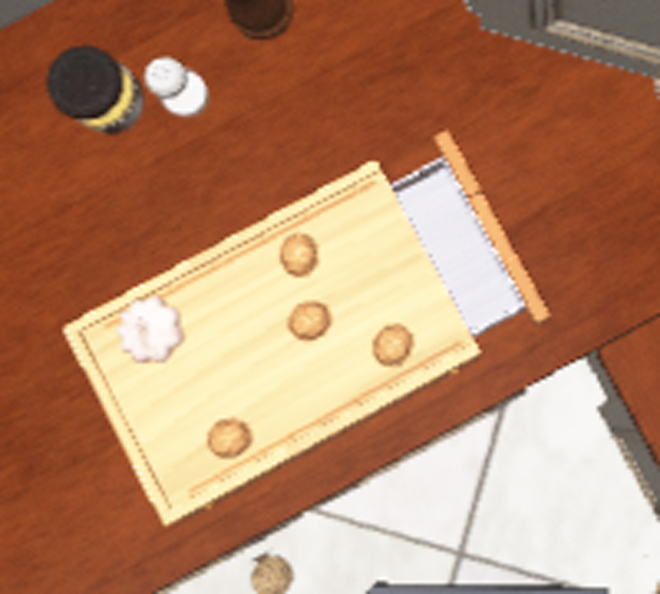

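View pics/ascene.png

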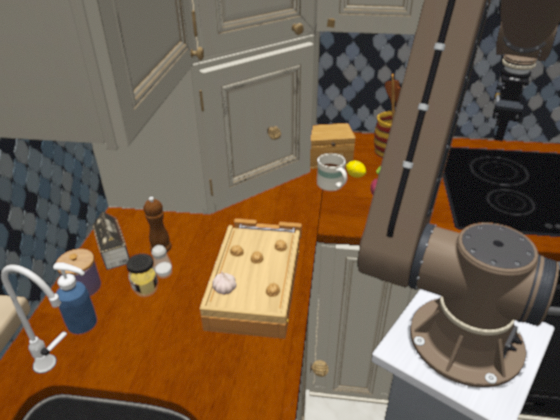

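Both views show the tray ajar. In the top crop the four shells are at about (298,255), (308,320), (392,345) and (230,438), and the garlic is at (150,330). The station is yawed about 30°. Next I'll fit its pose.

```bash
cat > pose.py <<'E'
from h import *
from scipy.optimize import least_squares
np.set_printoptions(precision=1,suppress=True)
p=eyes.read_camera("top")
c=np.array([[66,328],[167,524],[480,352],[378,163]])/3.3+[110,130]-.35
loc=[[95,150],[-95,150],[-95,-150],[95,-150]]
def f(v,full=True):
    r=[]
    for l,q in zip(loc,c):
        C,S=np.cos(v[2]),np.sin(v[2]); X=[v[0]+C*l[0]-S*l[1],v[1]+S*l[0]+C*l[1],78]
        a=proj(p,X); r+=[a[1]-q[0],a[0]-q[1]]
    return r
o=least_squares(f,[490,160,.5]);v=o.x;print(v,np.degrees(v[2]),np.array(o.fun))
np.save("st.npy",v)
R=np.array([[np.cos(v[2]),-np.sin(v[2])],[np.sin(v[2]),np.cos(v[2])]])
for cam in("top","scene"):
    if cam=="scene":p=eyes.read_camera(cam)
    for n,z in(("shell_1",78),("garlic",95),("tray_front",25),("station",30)):
        for d in eyes.cut_out(n,p)[:5]:
            m=d["mask"];rc=np.argwhere(m).mean(0)
            print(cam,n,round(d["score"],2),m.sum(),rc,"station:",R.T@(ray(p,rc,z)[:2]-v[:2]))
            if n=="station": print(cv2.boxPoints(cv2.minAreaRect(np.argwhere(m)[:,::-1].astype(np.float32))))
E
python3 pose.py; python3 -c "
from h import *
print(env.state()['tcp_rot'])"
```

```text
[479.4 160.3   0.5] 29.944725199171106 [-0.6 -0.3 -0.3  0.8  0.9  0.4 -0.  -1. ]
top shell_1 0.62 112 [207.1 201.2] station: [ 52.4 -54.2]
top shell_1 0.49 124 [226.5 203.9] station: [  0.3 -35.8]
top garlic 0.6 309 [230.  155.5] station: [53.3 83.6]
top tray_front 0.73 7750 [228.3 203.2] station: [  4.  -25.9]
top tray_front 0.61 1251 [203.1 251.4] station: [   1.9 -184.8]
top station 0.91 8072 [228.8 202.6] station: [  2.7 -24.1]
[[127.1 228.9]
 [245.5 165.7]
 [278.4 227.4]
 [160.  290.6]]
scene shell_1 0.67 133 [257.1 256.6] station: [ -0.9 -28.7]
scene shell_1 0.65 119 [250.3 236.4] station: [ 54.  -47.8]
scene shell_1 0.62 165 [289.5 272.3] station: [-55.4  76.4]
scene shell_1 0.41 125 [245.4 280.1] station: [-52.5 -80. ]
scene garlic 0.95 423 [282.9 223.8] station: [54.2 85.9]
scene tray_front 0.59 570 [225.7 266.5] station: [   6.3 -223.1]
scene station 0.56 8312 [280.9 253.6] station: [2.5 6.1]
[[196.7 329.1]
 [214.5 210.6]
 [303.4 224. ]
 [285.6 342.4]]
[3.14149246e+00 2.09406774e-05 2.84804132e-01]
```

```bash
cat > plan.py <<'E'
# plan.py x y z tilt(deg, +ccw) N : station-frame target -> per-row values in tool axes
from h import *; import sys
from scipy.spatial.transform import Rotation as Ro
x,y,z,t=map(float,sys.argv[1:5]);N=int(sys.argv[5]);v=np.load("st.npy");s=env.state()
C,S=np.cos(v[2]),np.sin(v[2])
g=np.array([v[0]+C*x-S*y,v[1]+S*x+C*y,z]);yaw=s["tcp_rot"][2];dy=(v[2]+np.pi/2+np.radians(t)-yaw+np.pi)%(2*np.pi)-np.pi
d=(g-s["eef_pos"])/N/60;q=s["eef_pos"]-[v[0],v[1],0]
print("t",round(s["t"],2),"now st",np.round([C*q[0]+S*q[1],-S*q[0]+C*q[1],q[2]],1),"tilt",round(np.degrees(yaw-v[2])-90,2),"F",np.round(s["ft_force"],1),"op",round(s["opening"],2))
for i in range(N):
    r=Ro.from_euler("xyz",[np.pi,0,yaw+dy*i/N]).inv().apply(d)
    print(np.round(r,3).tolist(),round(-np.degrees(dy)/N/5,3))
    if abs(dy)<.01:break
E
python3 plan.py 0 -176 130 0 21
```

```text
t 1.7 now st [-642.6 -507.1  214.7] tilt -103.63 F [-0.2  0.1  0. ] op 1.0
[0.434, -0.376, 0.067] -0.987
[0.464, -0.337, 0.067] -0.987
[0.492, -0.296, 0.067] -0.987
[0.515, -0.252, 0.067] -0.987
[0.535, -0.207, 0.067] -0.987
[0.551, -0.16, 0.067] -0.987
[0.563, -0.112, 0.067] -0.987
[0.57, -0.063, 0.067] -0.987
[0.574, -0.014, 0.067] -0.987
[0.573, 0.035, 0.067] -0.987
[0.567, 0.084, 0.067] -0.987
[0.558, 0.133, 0.067] -0.987
[0.545, 0.18, 0.067] -0.987
[0.527, 0.227, 0.067] -0.987
[0.506, 0.271, 0.067] -0.987
[0.48, 0.314, 0.067] -0.987
[0.452, 0.354, 0.067] -0.987
[0.42, 0.391, 0.067] -0.987
[0.384, 0.426, 0.067] -0.987
[0.346, 0.457, 0.067] -0.987
[0.306, 0.486, 0.067] -0.987
```

```bash
python3 -m inch '[[[0.43,-0.38,0],-0.99,1],[[0.46,-0.34,0],-0.99,1],[[0.49,-0.3,0],-0.99,1],[[0.52,-0.25,0],-0.99,1],[[0.54,-0.21,0],-0.99,1],[[0.55,-0.16,0],-0.99,1],[[0.56,-0.11,0],-0.99,1],[[0.57,-0.06,0],-0.99,1],[[0.57,-0.01,0],-0.99,1],[[0.57,0.04,0],-0.99,1]]'; python3 -m inch '[[[0.57,0.08,0],-0.99,1],[[0.56,0.13,0],-0.99,1],[[0.55,0.18,0],-0.99,1],[[0.53,0.23,0],-0.99,1],[[0.51,0.27,0],-0.99,1],[[0.48,0.31,0],-0.99,1],[[0.45,0.35,0],-0.99,1],[[0.42,0.39,0],-0.99,1],[[0.38,0.43,0],-0.99,1],[[0.35,0.46,0],-0.99,1]]'; python3 plan.py 0 -176 130 0 5
```

```text
t: 2.95
eef_pos: [362.3, -309.5, 214.8]
tcp_rot: [3.141, 0.0, 1.151]
ft_force: [0.4, -1.1, 1.0]
opening: 0.024
grip_force: 0.0
t: 4.2
eef_pos: [547.4, -18.2, 214.7]
tcp_rot: [3.141, 0.0, 2.016]
ft_force: [0.1, -0.1, 0.2]
opening: 0.004
grip_force: 0.0
t 4.2 now st [ -30.1 -188.7  214.7] tilt -4.46 F [ 0.1 -0.1  0.2] op 0.0
[0.05, 0.097, 0.282] -0.178
[0.048, 0.098, 0.282] -0.178
[0.047, 0.098, 0.282] -0.178
[0.045, 0.099, 0.282] -0.178
[0.044, 0.1, 0.282] -0.178
```

```bash
python3 -m inch '[[[0.05,0.1,0.3],-0.18,1],[[0.05,0.1,0.3],-0.18,1],[[0.05,0.1,0.3],-0.18,1],[[0.05,0.1,0.3],-0.18,1],[[0.05,0.1,0.3],-0.18,1],[[0,0,0.2],0,1],[[0,0,0.2],0,1],[[0,0,0],0,1],[[0,0,0],0,1],[[0,0,0],0,1]]'; python3 plan.py 0 -176 20 0 1; python3 - <<'E'
from h import *
a=eyes.read_camera("top");b=eyes.read_camera("scene")
A=cv2.resize(a["pixels"][160:260,190:310],None,fx=4,fy=4);B=cv2.resize(b["pixels"][180:280,190:310],None,fx=4,fy=4)
cv2.imwrite("pics/b.png",np.vstack([A[:300],B[:300]])[...,::-1])
E
```

```text
t: 5.45
eef_pos: [566.9, 7.7, 101.2]
tcp_rot: [3.141, 0.001, 2.091]
ft_force: [0.4, 0.3, 0.5]
opening: 0.002
grip_force: 0.0
t 5.45 now st [  -0.3 -176.   101.2] tilt -0.13 F [0.4 0.3 0.5] op 0.0
[-0.0, 0.005, 1.353] -0.027
```

View pics/b.png

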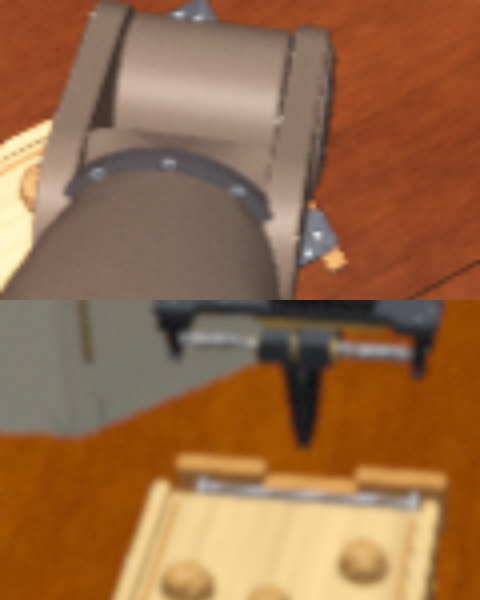

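```bash
python3 -m inch '[[[0,0,0.2],0,1],[[0,0,0.2],0,1],[[0,0,0.2],0,1],[[0,0,0.2],0,1],[[0,0,0.15],0,1],[[0,0,0.1],0,1],[[0,0,0.1],0,1],[[0,0,0.1],0,1],[[0,0,0],0,1],[[0,0,0],0,1]]'; python3 plan.py 0 -176 20 0 1
```

```text
t: 6.8
eef_pos: [566.8, 7.7, 25.8]
tcp_rot: [3.141, 0.0, 2.091]
ft_force: [0.9, 0.4, -0.0]
opening: 0.004
grip_force: 0.0
t 6.8 now st [  -0.4 -175.9   25.8] tilt -0.13 F [ 0.9  0.4 -0. ] op 0.0
[-0.002, 0.006, 0.097] -0.025
```

```bash
python3 -m inch '[[[-0.1,0,0.07],0,1],[[-0.15,0,0],0,1],[[-0.15,0,0],0,1],[[-0.15,0,0],0,1],[[-0.15,0,0],0,1],[[-0.15,0,0],0,1],[[-0.15,0,0],0,1],[[-0.1,0,0],0,1],[[-0.04,0,0],0,1],[[0,0,0],0,1]]'; python3 plan.py 0 -247 20 0 1
```

```text
t: 8.05
eef_pos: [600.3, -50.9, 21.4]
tcp_rot: [-3.141, -0.001, 2.091]
ft_force: [-2.4, 6.3, 1.1]
opening: 0.0
grip_force: 3.3
t 8.05 now st [  -0.7 -243.4   21.4] tilt -0.13 F [-2.4  6.3  1.1] op 0.0
[-0.06, 0.011, 0.024] -0.026
```

```bash
python3 -m inch '[[[-0.04,0,0],0,1],[[-0.04,0,0],0,1],[[-0.03,0,0],0,1],[[0,0,0],0,1],[[0,0,0],0,1],[[0,0,0],0,1],[[0,0,0],0,1],[[0,0,0],0,1],[[0,0,0],0,1],[[0,0,0],0,1]]'; python3 plan.py 0 -247 20 0 1
```

```text
t: 9.3
eef_pos: [600.3, -51.4, 21.4]
tcp_rot: [-3.137, -0.01, 2.092]
ft_force: [-12.1, 41.3, 14.5]
opening: 0.005
grip_force: 21.3
t 9.3 now st [  -0.9 -243.8   21.4] tilt -0.11 F [-12.1  41.3  14.5] op 0.01
[-0.053, 0.015, 0.024] -0.022
```

```bash
python3 -m inch '[[[0.3,0,0],0,1],[[0.3,0,-0.4],0,1],[[0,0,-0.4],0,1],[[0,0,-0.4],0,1],[[0,0,-0.3],0,1],[[0.4,-0.1,0],0,0.7],[[0.5,-0.2,0],0,0.7],[[0.5,-0.2,0],0,0.7],[[0.5,-0.2,0],0,0.7],[[0,0,0],0,0.7]]'; python3 plan.py -58 -41 74 10 4;python3 - <<'E'
from h import *
a=eyes.read_camera("scene");save(a,"c.png",(190,350,180,340),3.5)
E
```

```text
t: 10.55
eef_pos: [491.9, 52.7, 111.8]
tcp_rot: [3.142, 0.0, 2.093]
ft_force: [0.7, 0.5, 0.9]
opening: 0.153
grip_force: 0.0
t 10.55 now st [-42.9 -99.5 111.8] tilt -0.04 F [0.7 0.5 0.9] op 0.15
[0.244, -0.063, 0.158] -0.502
[0.246, -0.053, 0.158] -0.502
[0.248, -0.042, 0.158] -0.502
[0.25, -0.031, 0.158] -0.502
```

View pics/c.png

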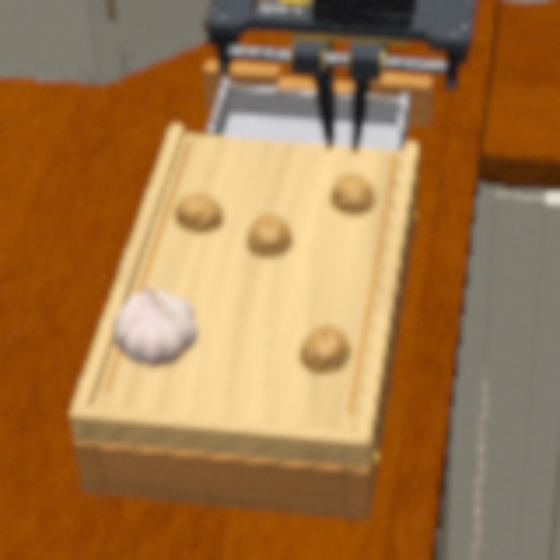

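The tray is fully out, and all shells are still on the board: (353,192), (199,212), (269,235) and (325,348). Next I move behind shell B, at (353,192), and lower the fingers.

```bash
python3 -m inch '[[[0.24,-0.06,0],-0.5,0.7],[[0.25,-0.05,0],-0.5,0.7],[[0.25,-0.04,0],-0.5,0.7],[[0.25,-0.03,0],-0.5,0.7],[[0,0,0],0,0.7],[[0,0,0.2],0,0.7],[[0,0,0.2],0,0.7],[[0,0,0.15],0,0.7],[[0,0,0.07],0,0.7],[[0,0,0],0,0.7]]'; python3 plan.py -58 -41 74 10 1
python3 - <<'E'
from h import *
a=eyes.read_camera("scene");save(a,"d.png",(190,310,200,320),4)
E
```

```text
t: 11.85
eef_pos: [451.0, 95.4, 73.8]
tcp_rot: [-3.141, -0.0, 2.266]
ft_force: [0.4, 0.0, -0.0]
opening: 0.146
grip_force: 0.0
t 11.85 now st [-57.  -42.1  73.8] tilt 9.87 F [ 0.4  0.  -0. ] op 0.15
[0.02, -0.013, -0.003] -0.027
```

View pics/d.png

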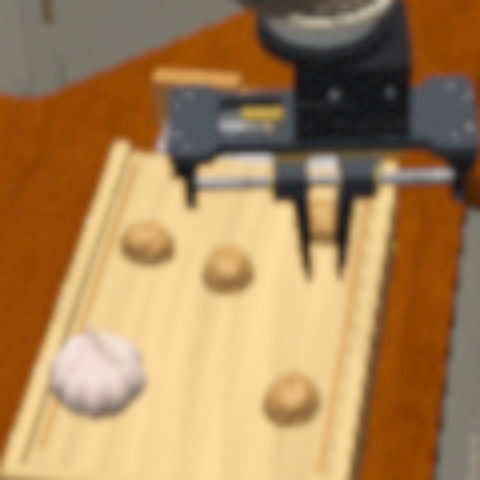

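Fingertips at (305–340,275) are behind shell B at (323,215), clear of the others.

```bash
python3 -m inch '[[[-0.15,0,0],0,0.7],[[-0.2,0,0],0,0.7],[[-0.2,0,0],0,0.7],[[-0.2,0,0],0,0.7],[[-0.2,0,0],0,0.7],[[-0.2,0,0],0,0.7],[[-0.2,0,0],0,0.7],[[-0.2,0,0],0,0.7],[[-0.2,0,0],0,0.7],[[-0.2,0,0],0,0.7]]'; python3 plan.py 53 -9 120 -9 8
python3 - <<'E'
from h import *
a=eyes.read_camera("scene");save(a,"e.png",(190,310,200,320),4)
E
```

```text
t: 13.15
eef_pos: [526.5, 5.0, 74.2]
tcp_rot: [-3.142, 0.0, 2.266]
ft_force: [1.2, 0.1, -0.3]
opening: 0.151
grip_force: 0.0
t 13.15 now st [ -36.7 -158.1   74.2] tilt 9.87 F [ 1.2  0.1 -0.3] op 0.15
[0.274, 0.237, -0.095] 0.472
[0.284, 0.226, -0.095] 0.472
[0.293, 0.214, -0.095] 0.472
[0.301, 0.202, -0.095] 0.472
[0.309, 0.189, -0.095] 0.472
[0.317, 0.176, -0.095] 0.472
[0.324, 0.163, -0.095] 0.472
[0.33, 0.15, -0.095] 0.472
```

View pics/e.png

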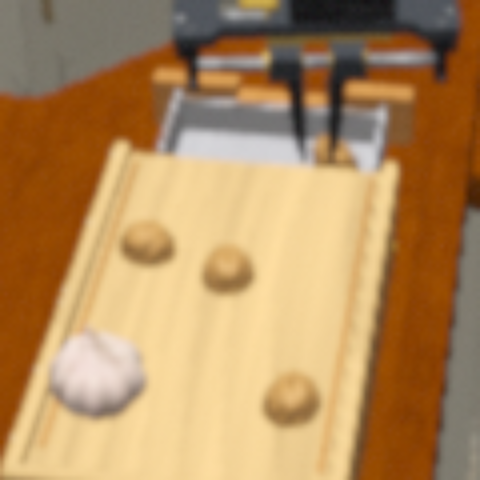

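Shell B has gone over the end and shows in the tray at (338,150). Next is the shell at (147,242).

```bash
python3 -m inch '[[[0,0,-0.4],0.2,0.7],[[0,0,-0.4],0.55,0.7],[[0.35,0.32,0],0.5,0.7],[[0.37,0.3,0],0.5,0.7],[[0.39,0.28,0],0.5,0.7],[[0.41,0.27,0],0.5,0.7],[[0.42,0.25,0],0.5,0.7],[[0.43,0.23,0],0.5,0.7],[[0,0,0],0,0.7],[[0,0,0],0,0.7]]'; python3 plan.py 57 -9 74 -9 1
```

```text
t: 14.45
eef_pos: [541.2, 178.4, 122.1]
tcp_rot: [-3.141, 0.0, 1.939]
ft_force: [-0.1, -0.2, -0.5]
opening: 0.146
grip_force: 0.0
t 14.45 now st [ 62.6 -15.2 122.1] tilt -8.83 F [-0.1 -0.2 -0.5] op 0.15
[0.087, -0.108, 0.801] 0.034
```

```bash
python3 -m inch '[[[0.1,-0.1,0],0,0.7],[[0,0,0],0,0.7],[[0,0,0.2],0,0.7],[[0,0,0.2],0,0.7],[[0,0,0.2],0,0.7],[[0,0,0.1],0,0.7],[[0,0,0.1],0,0.7],[[0,0,0],0,0.7],[[0,0,0],0,0.7],[[-0.1,0,0],0,0.7]]'; python3 plan.py 57 -9 74 -9 1
python3 - <<'E'
from h import *
a=eyes.read_camera("scene");save(a,"f.png",(190,310,200,320),4)
E
```

```text
t: 15.7
eef_pos: [535.9, 176.7, 74.5]
tcp_rot: [3.141, 0.0, 1.939]
ft_force: [0.1, -0.2, -0.1]
opening: 0.151
grip_force: 0.0
t 15.7 now st [ 57.2 -14.   74.5] tilt -8.84 F [ 0.1 -0.2 -0.1] op 0.15
[0.082, -0.016, 0.009] 0.031
```

View pics/f.png

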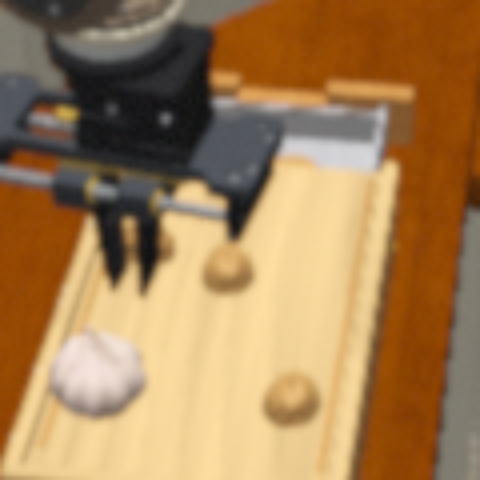

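The finger midpoint at (128,282) is slightly left of the line to the shell at (147,242). I'll shift 4 mm inward and push.

```bash
python3 -m inch '[[[0,-0.07,0],0,0.7],[[-0.2,0,0],0,0.7],[[-0.27,0,0],0,0.7],[[-0.27,0,0],0,0.7],[[-0.27,0,0],0,0.7],[[-0.27,0,0],0,0.7],[[-0.27,0,0],0,0.7],[[-0.27,0,0],0,0.7],[[-0.25,0,0],0,0.7],[[-0.25,0,0],0,0.7]]';python3 -m inch '[[[-0.12,0,0],0,0.7],[[0,0,0],0,0.7],[[0,0,0],0,0.7],[[0,0,-0.4],0,0.7],[[0,0,-0.4],0,0.7],[[0.3,-0.1,0],-0.2,0.7],[[0.4,-0.1,0],-0.4,0.7],[[0.4,-0.1,0],-0.4,0.7],[[0,0,0],-0.4,0.7],[[0,0,0],-0.4,0.7]]'; python3 plan.py 0 8 122 0 1
python3 - <<'E'
from h import *
np.set_printoptions(precision=1,suppress=True)
a=eyes.read_camera("scene");save(a,"g.png",(190,310,200,320),4)
v=np.load("st.npy");R=np.array([[np.cos(v[2]),-np.sin(v[2])],[np.sin(v[2]),np.cos(v[2])]])
for d in eyes.cut_out("shell_1",a):
  rc=np.argwhere(d["mask"]).mean(0);print(d["score"],rc,R.T@(ray(a,rc,78)[:2]-v[:2]),R.T@(ray(a,rc,15)[:2]-v[:2]))
E
```

```text
t: 17.0
eef_pos: [582.2, 44.3, 74.2]
tcp_rot: [-3.142, 0.0, 1.938]
ft_force: [-0.3, 0.5, -0.9]
opening: 0.15
grip_force: 0.0
t: 18.25
eef_pos: [542.6, 93.0, 122.0]
tcp_rot: [-3.142, 0.0, 2.099]
ft_force: [-0.1, -0.1, -0.6]
opening: 0.149
grip_force: 0.0
t 18.25 now st [ 21.1 -89.9 122. ] tilt 0.31 F [-0.1 -0.1 -0.6] op 0.15
[1.633, -0.344, 0.001] 0.061
0.45 [257.4 256.8] [ -1.4 -27.6] [ 13.  -97.2]
0.44 [289.7 272.5] [-56.  77.] [-45.9  15.6]
```

View pics/g.png

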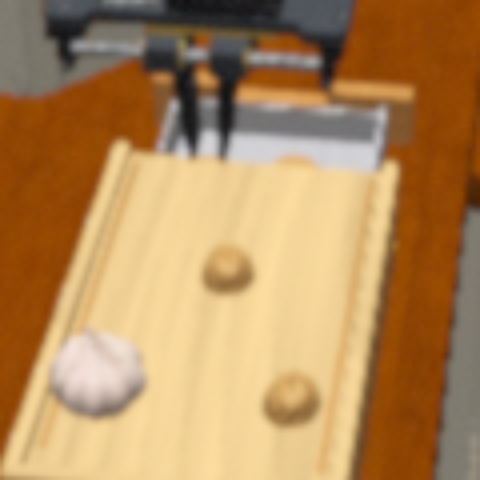

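Shell D is off the board, and one tray shell shows at (295,160). Next is the middle shell at (228,268).

```bash
python3 -m inch '[[[0.4,-0.09,0],0,0.7],[[0.45,-0.09,0],0,0.7],[[0.45,-0.09,0],0,0.7],[[0.4,-0.09,0],0,0.7],[[0,0,0],0,0.7],[[0,0,0.2],0,0.7],[[0,0,0.2],0,0.7],[[0,0,0.2],0,0.7],[[0,0,0.2],0,0.7],[[0,0,0],0,0.7]]'; python3 plan.py -1 -160 74 0 1
```

```text
t: 19.6
eef_pos: [472.4, 169.8, 73.1]
tcp_rot: [-3.14, -0.001, 2.095]
ft_force: [0.1, 0.4, 0.3]
opening: 0.151
grip_force: 0.0
t 19.6 now st [-1.3 11.7 73.1] tilt 0.1 F [0.1 0.4 0.3] op 0.15
[-2.862, -0.0, -0.016] 0.021
```

```bash
python3 -m inch '[[[-0.2,0,0],0,0.7],[[-0.27,0,0],0,0.7],[[-0.27,0,0],0,0.7],[[-0.27,0,0],0,0.7],[[-0.27,0,0],0,0.7],[[-0.27,0,0],0,0.7],[[-0.27,0,0],0,0.7],[[-0.27,0,0],0,0.7],[[-0.27,0,0],0,0.7],[[-0.27,0,0],0,0.7]]';python3 -m inch '[[[-0.2,0,0],0,0.7],[[0,0,0],0,0.7],[[0,0,-0.4],0,0.7],[[0,0,-0.5],0,0.7],[[0.3,-0.3,0],0,0.7],[[0.5,-0.4,0],0,0.7],[[0.6,-0.3,0],-0.3,0.7],[[0.6,0,0],-0.3,0.7],[[0.6,0,0],-0.3,0.7],[[0,0,0],-0.3,0.7]]'; python3 plan.py -58 118 125 6 1
```

```text
t: 20.85
eef_pos: [552.4, 32.6, 74.2]
tcp_rot: [-3.142, 0.0, 2.096]
ft_force: [0.4, 0.5, -0.3]
opening: 0.151
grip_force: 0.0
t: 22.1
eef_pos: [423.8, 128.2, 128.4]
tcp_rot: [-3.141, -0.0, 2.204]
ft_force: [-0.3, -0.7, 0.7]
opening: 0.148
grip_force: 0.0
t 22.1 now st [-6.420e+01 -1.000e-01  1.284e+02] tilt 6.35 F [-0.3 -0.7  0.7] op 0.15
[1.945, 0.32, 0.056] 0.07
```

```bash
python3 -m inch '[[[0.5,0.08,0],0,0.7],[[0.5,0.08,0],0,0.7],[[0.5,0.08,0],0,0.7],[[0.45,0.08,0],0,0.7],[[0,0,0],0,0.7],[[0,0,0.25],0,0.7],[[0,0,0.25],0,0.7],[[0,0,0.25],0,0.7],[[0,0,0.15],0,0.7],[[0,0,0],0,0.7]]'; python3 plan.py -30 -160 74 6 1
python3 - <<'E'
from h import *
a=eyes.read_camera("scene");save(a,"i.png",(210,330,200,320),4)
E
```

```text
t: 23.35
eef_pos: [372.1, 232.0, 73.8]
tcp_rot: [-3.141, -0.0, 2.2]
ft_force: [-0.4, 0.4, 0.8]
opening: 0.151
grip_force: 0.0
t 23.35 now st [-57.2 115.6  73.8] tilt 6.1 F [-0.4  0.4  0.8] op 0.15
[-4.616, -0.038, -0.003] 0.019
```

View pics/i.png

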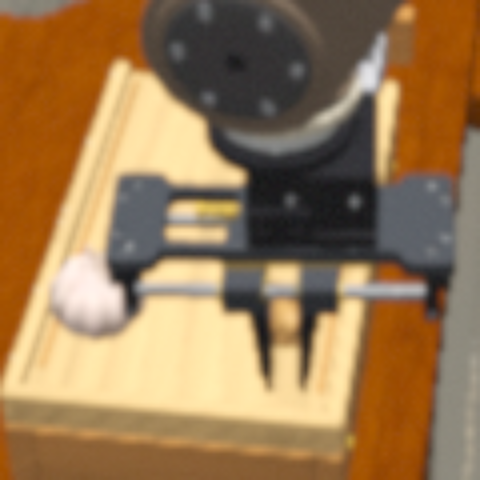

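Shell C at (285,320) sits centred ahead of the fingertips at (268–303,388), and the gripper body overhangs the garlic without touching it. I'll push it the full length.

```bash
python3 -m inch '[[[-0.15,0,0],0,0.7],[[-0.2,0,0],0,0.7],[[-0.25,0,0],0,0.7],[[-0.25,0,0],0,0.7],[[-0.25,0,0],0,0.7],[[-0.25,0,0],0,0.7],[[-0.25,0,0],0,0.7],[[-0.25,0,0],0,0.7],[[-0.25,0,0],0,0.7],[[-0.25,0,0],0,0.7]]';python3 -m inch '[[[-0.25,0,0],0,0.7],[[-0.25,0,0],0,0.7],[[-0.25,0,0],0,0.7],[[-0.25,0,0],0,0.7],[[-0.25,0,0],0,0.7],[[-0.25,0,0],0,0.7],[[-0.25,0,0],0,0.7],[[-0.25,0,0],0,0.7],[[-0.25,0,0],0,0.7],[[-0.05,0,0],0,0.7]]'; python3 plan.py 0 -310 120 0 1
python3 - <<'E'
from h import *
a=eyes.read_camera("scene");save(a,"j.png",(190,310,200,320),4)
E
```

```text
t: 24.65
eef_pos: [455.6, 117.7, 74.2]
tcp_rot: [-3.141, 0.0, 2.2]
ft_force: [0.1, 0.9, 0.1]
opening: 0.151
grip_force: 0.1
t: 25.9
eef_pos: [536.8, 6.1, 74.2]
tcp_rot: [3.141, 0.0, 2.199]
ft_force: [-0.7, -0.4, 0.6]
opening: 0.15
grip_force: 0.0
t 25.9 now st [ -27.2 -162.3   74.2] tilt 6.07 F [-0.7 -0.4  0.6] op 0.15
[-2.496, 0.19, -0.764] 1.215
```

View pics/j.png

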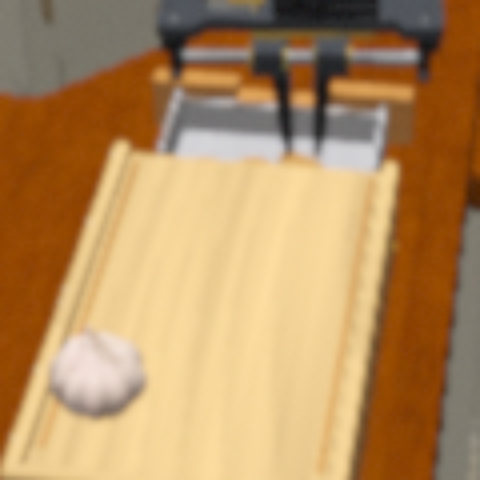

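The board is clear, the garlic is unmoved, and the shells are in the tray near (300,158). I'll move out past the front and check the tray from above.

```bash
python3 -m inch '[[[0,0,-0.4],0.2,1],[[0,0,-0.4],0.2,1],[[-0.4,0.03,0],0.2,1],[[-0.45,0.03,0],0.2,1],[[-0.45,0.03,0],0.2,1],[[-0.45,0.03,0],0.2,1],[[-0.45,0.03,0],0,1],[[-0.4,0,0],0,1],[[0,0,0],0,1],[[0,0,0],0,1]]'; python3 plan.py 0 -310 24 0 1
python3 - <<'E'
from h import *
np.set_printoptions(precision=1,suppress=True)
v=np.load("st.npy");R=np.array([[np.cos(v[2]),-np.sin(v[2])],[np.sin(v[2]),np.cos(v[2])]])
b=eyes.read_camera("top");a=eyes.read_camera("scene")
A=cv2.resize(b["pixels"][160:235,190:310],None,fx=4,fy=4);B=cv2.resize(a["pixels"][190:265,200:320],None,fx=4,fy=4)
cv2.imwrite("pics/k.png",np.vstack([A,B])[...,::-1])
for p in(b,a):
 for d in eyes.boxes_of("shell_1",p): print(d["score"],d["centre"],R.T@(ray(p,d["centre"],15)[:2]-v[:2]))
E
```

```text
t: 27.2
eef_pos: [625.4, -120.8, 121.4]
tcp_rot: [-3.141, -0.001, 2.095]
ft_force: [-0.6, 0.1, -1.0]
opening: 0.006
grip_force: 0.0
t 27.2 now st [ -13.8 -316.5  121.4] tilt 0.1 F [-0.6  0.1 -1. ] op 0.01
[0.108, 0.231, 1.623] 0.021
0.41 [191.2, 241.3] [  49.2 -175.6]
```

View pics/k.png

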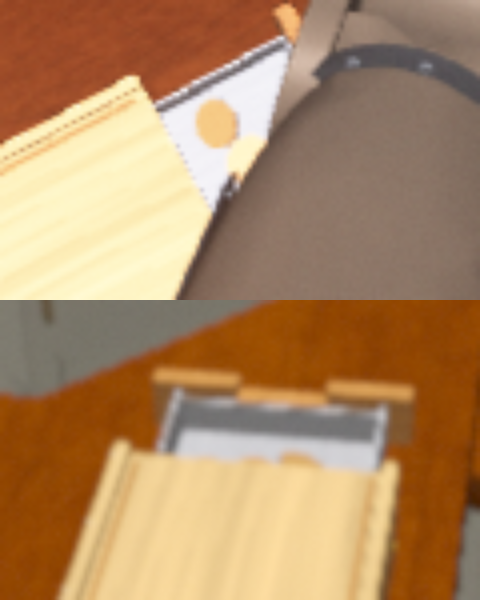

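Two shells are visible lying flat in the tray, at (217,123) and (243,155), and nothing stands above the board's underside. Next I lower in front of the notch and push home.

```bash
python3 -m inch '[[[0.05,0.23,0],0,1],[[0,0,0],0,1],[[0,0,0.3],0,1],[[0,0,0.3],0,1],[[0,0,0.3],0,1],[[0,0,0.3],0,1],[[0,0,0.2],0,1],[[0,0,0.2],0,1],[[0,0,0],0,1],[[0.2,0,0],0,1]]'; python3 -m inch '[[[0.2,0,0],0,1],[[0.2,0,0],0,1],[[0.2,0,0],0,1],[[0.2,0,0],0,1],[[0.2,0,0],0,1],[[0.2,0,0],0,1],[[0.2,0,0],0,1],[[0.2,0,0],0,1],[[0.2,0,0],0,1],[[0.05,0,0],0,1]]';python3 plan.py 0 -177 24 0 1
```

```text
t: 28.65
eef_pos: [630.5, -101.2, 26.6]
tcp_rot: [3.141, 0.001, 2.095]
ft_force: [-0.4, -0.0, 0.3]
opening: 0.003
grip_force: 0.0
t: 29.9
eef_pos: [573.9, -4.2, 26.1]
tcp_rot: [-3.141, -0.001, 2.096]
ft_force: [0.6, -2.2, -0.2]
opening: 0.007
grip_force: 0.8
t 29.9 now st [  -0.2 -189.7   26.1] tilt 0.16 F [ 0.6 -2.2 -0.2] op 0.01
[0.212, 0.003, 0.035] 0.033
```

```bash
python3 -m inch '[[[0.08,0,0],0,1],[[0.04,0,0],0,1],[[0.04,0,0],0,1],[[0,0,0],0,1],[[0,0,0],0,1],[[0,0,0],0,1],[[0,0,0],0,1],[[0,0,0],0,1],[[0,0,0],0,1],[[0,0,0],0,1]]';python3 plan.py 0 -177 24 0 1
```

```text
t: 31.15
eef_pos: [569.9, 3.4, 26.2]
tcp_rot: [-3.142, 0.0, 2.096]
ft_force: [-0.2, 0.4, 0.6]
opening: 0.005
grip_force: 0.0
t 31.15 now st [ 1.000e-01 -1.812e+02  2.620e+01] tilt 0.12 F [-0.2  0.4  0.6] op 0.0
[0.07, -0.001, 0.037] 0.024
```

```bash
python3 -m inch '[[[0.03,0,0],0,1],[[0.03,0,0],0,1],[[0.03,0,0],0,1],[[0.03,0,0],0,1],[[0,0,0],0,1],[[0,0,0],0,1],[[0,0,0],0,1],[[0,0,0],0,1],[[0,0,0],0,1],[[0,0,0],0,1]]';python3 plan.py 0 -177 24 0 1
```

```text
t: 32.4
eef_pos: [566.3, 9.6, 26.2]
tcp_rot: [-3.142, 0.0, 2.096]
ft_force: [0.7, 0.7, -0.5]
opening: 0.004
grip_force: 0.0
t 32.4 now st [   0.  -174.    26.2] tilt 0.12 F [ 0.7  0.7 -0.5] op 0.0
[-0.05, -0.001, 0.037] 0.024
```

```bash
python3 -m inch '[[[0.03,0,0],0,1],[[0.03,0,0],0,1],[[0,0,0],0,1],[[0,0,0],0,1],[[0,0,0],0,1],[[0,0,0],0,1],[[0,0,0],0,1],[[0,0,0],0,1],[[0,0,0],0,1],[[0,0,0],0,1]]';python3 plan.py 0 -177 24 0 1; python3 -m inch '[[[0.03,0,0],0,1],[[0.03,0,0],0,1],[[0,0,0],0,1],[[0,0,0],0,1],[[0,0,0],0,1],[[0,0,0],0,1],[[0,0,0],0,1],[[0,0,0],0,1],[[0,0,0],0,1],[[0,0,0],0,1]]';python3 plan.py 0 -177 24 0 1
```

```text
t: 33.65
eef_pos: [566.1, 10.2, 26.3]
tcp_rot: [3.14, 0.004, 2.096]
ft_force: [5.2, -22.1, -5.3]
opening: 0.008
grip_force: 10.5
t 33.65 now st [   0.2 -173.4   26.3] tilt 0.15 F [  5.2 -22.1  -5.3] op 0.01
[-0.06, -0.004, 0.039] 0.029
t: 34.9
eef_pos: [566.1, 10.5, 26.5]
tcp_rot: [3.138, 0.009, 2.096]
ft_force: [10.5, -44.2, -9.3]
opening: 0.003
grip_force: 21.7
t 34.9 now st [   0.4 -173.1   26.5] tilt 0.17 F [ 10.5 -44.2  -9.3] op 0.0
[-0.065, -0.006, 0.042] 0.034
```

The force rises steeply at −173 mm, so the tray is home. I'll back off and check.

```bash
python3 -m inch '[[[-0.3,0,0],0,1],[[-0.4,0,0],0,1],[[-0.4,0,0],0,1],[[-0.4,0,-0.3],0,1],[[-0.2,0,-0.5],0,1],[[0,0,-0.6],0,1],[[0,0,-0.6],0,1],[[0,-0.5,-0.4],0,1],[[0,-0.5,0],0,1],[[0,0,0],0,1]]';python3 look.py z tray_front salt_shaker mug onion lemon jar_mustard garlic shell_1
```

```text
t: 36.15
eef_pos: [561.1, -103.8, 170.8]
tcp_rot: [3.142, 0.0, 2.094]
ft_force: [0.0, 0.2, 0.2]
opening: 0.004
grip_force: 0.0
top tray_front [(0.6, array([211., 245.]), array([550.2,  19.3]))]
top shell_1 []
top garlic [(0.5, array([231., 162.]), array([482.8, 247.6]))]
top salt_shaker [(0.65, array([158., 163.]), array([708.7, 276. ]))]
top mug [(0.83, array([207., 367.]), array([ 572.9, -345.8])), (0.43, array([163., 145.]), array([692.5, 328.7]))]
top onion [(0.65, array([256., 380.]), array([ 424.5, -386.4]))]
top lemon [(0.88, array([213., 402.]), array([ 556.1, -451.5])), (0.64, array([231., 163.]), array([485.5, 264.1]))]
top jar_mustard [(0.77, array([163., 145.]), array([691. , 329.2]))]
scene tray_front []
scene shell_1 []
scene garlic [(0.76, array([289., 227.]), array([481.5, 255.1]))]
scene salt_shaker [(0.55, array([276., 164.]), array([697.8, 270.2]))]
scene mug [(0.72, array([184., 332.]), array([ 584.3, -361.1]))]
scene onion []
scene lemon [(0.37, array([272., 163.]), array([710.7, 259.8]))]
scene jar_mustard [(0.85, array([287., 144.]), array([706. , 327.2]))]
37.05 [ 561.8 -102.5  170.3] [3.1 0.  2.1] [-0.   0.1  0.7] -0.0002253958075529084
```

View pics/zscene.png

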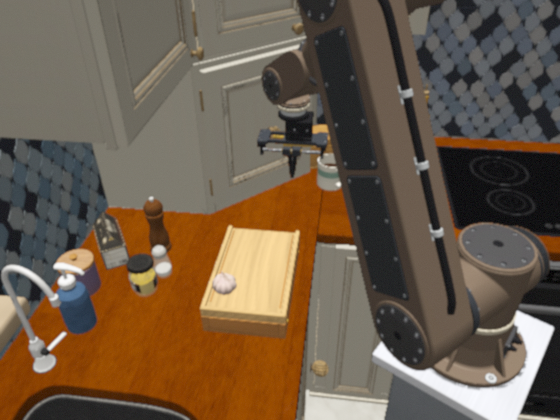

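The tray is shut under the board, around (265,228), with nothing left on the board but the garlic at (224,283). The loose things I could detect are unmoved within what the cameras resolve, and the robot touches nothing.

```bash
python3 -c "
from cell import env
print(env.job_done())"
```

```text
the job is handed in; nothing more can be done
None
```

I drew the tray out to its stop, swept all four shells off the board's open end and pushed the tray home, then handed the job in at about 37 s; no verdict came back, and only two of the four shells were clearly seen in the tray before it closed.

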